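# Change over the part under the inspection lamp

### The job

Swing the inspection lamp arm well clear of the round stand, so that its head no longer hangs anywhere near it, then lift the bolt can off the stand by its handle and set it down gently, upright and wholly on the rubber mat. Then put the flanged casting flange down in the middle of the stand in its place, without dropping it, and swing the lamp back so that its head is centred over the casting. Keep the can and the casting upright throughout and leave everything else where it is.

Things in the scene. Friction and masses are not known exactly. Their poses are not given: they have to be found in the camera images.
- lamp (a joint): swing of the lamp arm about its upright post, rad: 0 = lamp head exactly over the middle of the stand; positive = clockwise seen from above, which swings the head out to the robot's left and towards it; range -0.35 to 1.5; only the positive way clears the stand. The arm is stiff and stays where it is left
- lamp_hinge (a point): point on the lamp post's upright hinge axis, 224 mm above the table at the height of the boom; the post is 22 mm thick, its hub 38 mm wide with its top at 245 mm. The post and the stand share one fixed steel base
- lamp_grip (a point): point on the axis of the lamp's upright black rubber grip: a round pin 22 mm in diameter and 50 mm long, standing on the centre of the round grey lamp head; the point is 262 mm above the table, 22 mm below the pin's top. The head is a disc 96 mm in diameter, from 201 to 234 mm above the table; the boom, 18 mm square, runs at 215 to 233 mm from the head to the post, 240 mm from axis to axis
- stand_top (a point): centre of the flat top of the fixed round steel stand, 110 mm in diameter, 40 mm above the table
- can: metal bolt can, round, 76 mm in diameter and 70 mm high, full of bolts up to 66 mm, with a rigid bail handle over it; 0.3 to 0.6 kg; origin at the centre of its underside, z up; its handle's bar lies along its y axis. It starts on the stand, under the lamp head
- can_handle (a point): centre of the can's handle bar, 116 mm above the can's underside; the bar is 14 mm wide (along the can's x), 10 mm high and 83 mm long (along the can's y); 75 mm clear between its two uprights
- mat: flat black rubber mat, 150 x 150 x 4 mm, fixed to the table; origin at the centre of its underside, x and y along its sides
- tray: fixed low grey plastic tray, 150 (x) x 220 (y) mm, floor 5 mm thick, rim 12 mm high; origin at the centre of its underside. The casting and a bearing lie in it
- casting: bare aluminium flanged casting standing in the tray: flange 72 mm in diameter and 12 mm thick with four bolt holes, and on it a round boss 40 mm in diameter up to 62 mm; 0.3 to 0.55 kg; origin at the centre of the flange's underside, z up along the boss
- bearing: bystander: flat steel ring 60 mm across and 16 mm high, lying in the tray beside the casting; origin at the centre of its underside
- wrench: bystander: wrench 170 mm long lying flat on the table under the side where the lamp swings out
- screwdriver: bystander: screwdriver 190 mm long lying on the table at the robot's left
- tin: bystander: open steel tin without a handle, 70 mm in diameter and 70 mm high, on the table behind the stand; origin at the centre of its underside
- socket: bystander: wrench socket, an upright steel cylinder 32 mm in diameter and 45 mm high, between the robot and the stand; origin at the centre of its underside
- cleaner: bystander: spray can 60 mm in diameter and 170 mm high, at the far right; origin at the centre of its underside
- collar: bystander: dark steel collar 72 mm across and 20 mm high, lying on the table behind the stand to the right; origin at the centre of its underside
Things that resemble listed ones, but are neither listed nor needed, are in the scene too. Leave any blue or pink look-alike of the casting alone.

How it is judged (in metres and radians):
On the way, in this order (a step that is already met when the one before it is completed fails the run):
1. the lamp is swung clear, its head's centre at least 0.15 m to the side of the stand's middle, with the can still on the stand (horizontal distance between lamp_grip and stand_top above 0.15 m and distance of can from where it was at the start of the episode below 0.02 m), for 0.1 s.
2. the bolt can stands upright, released and wholly on the mat (x of can in the frame of mat between -0.042 and 0.042 m and y of can in the frame of mat between -0.042 and 0.042 m and z of can in the frame of mat below 0.01 m and angle between can's own z axis and vertical below 0.1 rad and linear speed of can below 0.03 m/s and contact force between the fingers and can below 0.1 N), for 0.2 s.
3. the casting stands flange down, released, in the middle of the stand (within 20 mm) (horizontal distance between casting and stand_top below 0.02 m and z of casting in the frame of stand_top between -0.006 and 0.006 m and angle between casting's own z axis and vertical below 0.1 rad and linear speed of casting below 0.03 m/s and contact force between the fingers and casting below 0.1 N), for 0.2 s.
At the end, for the whole second after the job is handed in: The bolt can stands upright and at rest on the mat, its centre within 42 mm of the mat's centre along each of the mat's sides; the casting stands flange down and at rest on the stand, within 20 mm of its middle; the lamp is still, its head's centre within 30 mm of the casting's axis seen from above (x of can in the frame of mat between -0.042 and 0.042 m and y of can in the frame of mat between -0.042 and 0.042 m and z of can in the frame of mat below 0.01 m and angle between each of can, casting's own z axis and vertical below 0.1 rad and linear speed of each of can, casting below 0.03 m/s and horizontal distance between casting and stand_top below 0.02 m and z of casting in the frame of stand_top between -0.006 and 0.006 m and horizontal distance between lamp_grip and casting below 0.03 m and velocity of joint lamp between -0.05 and 0.05 rad/s); the robot touches nothing.
It fails at once if the can or the casting is tipped by more than about 35 degrees (angle between any of can, casting's own z axis and vertical above 0.6 rad).
It fails at once if the can is dropped (it falls, unheld, at over 0.5 m/s near the mat's height, as from more than about 13 mm) (contact force between the fingers and can below 0.1 N and linear speed of can above 0.5 m/s and z of can in the frame of mat below 0.03 m).
It fails at once if the casting is dropped (it falls, unheld, at over 0.5 m/s near the stand's height, as from more than about 13 mm) (contact force between the fingers and casting below 0.1 N and linear speed of casting above 0.5 m/s and z of casting in the frame of stand_top below 0.03 m).
It fails at once if the can is slammed on the mat, or the casting on the stand (over 80 N) (contact force between can and mat above 80 N or contact force between casting and station above 80 N).
It fails at once if a bystander is moved by more than 30 mm (distance of any of bearing, wrench, screwdriver, tin, socket, cleaner, collar from where it was at the start of the episode above 0.03 m).
It also fails if it takes over 67 s, if anything falls off the work surface, if the arm or the gripper's body presses on something with over 40 N, if the wrist force passes 120 N, or if a joint passes its speed limit or range.

### The arm

A 6-joint arm with a two-finger parallel gripper is mounted at the origin on the work surface. World frame = base frame: x ahead of the robot, y to its left, z up, the work surface at z = 0. Lengths are in m, angles in degrees, forces in N, time in s.
With the tool pointing down it reaches from about 0.25 to 0.725 m from the base axis. Payload 4 kg.
Tool frame: the origin (TCP) lies on the centre line of the jaws, within the pads' length; the fingertips stand 22 mm ahead of it and the grasp point (between the pads) lies 3 mm ahead of it (tcp_to_tips is the z of the fingertips in the tool frame, in m); z points along the fingers, y is the line along which they close (so a half turn about z gives the same grasp; the last joint's range is limited). The gripper opens to 85 mm and grips with 20 to 120 N. Pads are 22 mm wide; open, the fingers measure 114 mm over their backs; the gripper's body (76 mm by 85 mm) begins 54 mm behind the grasp point. The pads swing forward as they close: fully open they stand 13 mm farther back than shut.
Start: joints at [67.724, 13.785, 0.286, 76.501, 0, 90], TCP at [0.19, 0.463, 0.253] pointing down, gripper open.
Joint ranges: [-155.79, 155.79], [-60.16, 107.12], [-62.33, 73.08], [-114, 123.19], [-81.49, 82.49], [-180, 180]. Speed limits (degrees/s): [159.86, 159.86, 180, 180, 180, 180].

### API

Orientations are given as a 3x3 rotation matrix whose columns are the frame's x, y, z axes.
In Python, from bench import * gives the robot as it stands. The module is installed in compiled form; this text tells all that it offers.
- The arm moves only by the tool step_arm, never from a script. Its argument "rows" is a list that holds one entry, the list of rows, each a list of 6 numbers: the shift along the tool's x, y, z each as a share of 60 cm, from -1 to 1, then the turn, a rotation vector about the tool's x, y, z each as a share of 90 degrees, from -1 to 1. In form: [[[x, y, z, wx, wy, wz], ...]]. A call has 1 to 5 rows; each row shifts and turns the commanded pose from where the row before left it, along the tool's axes as they then stand; what a row does not reach is not made up. A row lasts 1/10 s, in which the tool goes at most 50 mm and 8.59 degrees, less where a joint would pass 70% of its speed; a pose out of reach is approached as far as the arm can. A call with a number of a shift or a turn outside -1 to 1 is refused whole. A call with a gripper value outside its range is refused whole. "grip" is the opening, from -1 (shut) to 1 (fully open), set as the call begins (left out, the last holds). The fingers move at their own pace and stop on an object; "newtons" is the grip in N (left out, the last holds). Time passes only in rows, so rows that do not move let the fingers close. It gives the time, the measured TCP pose, the force, the opening and the grip force at its end, in the units of the state.
- state(): the state, without advancing time (a new reading comes with each control period).
- capture(name): name is "scene" or "side" or "wrist"; returns a dict with "pixels" (400x640x3 uint8, red, green, blue), "range_z" (400x640 float32, m along the optical axis (not along the pixel's ray), 0 where there is no reading), "vertical_fov" (degrees; the focal length in pixels is half the picture's height over the tangent of half this angle, whatever the lens; pixels are square), "cx", "cy" (the principal point, pixels), "k1" (the pictures are not rectified: a ray, as slopes to the right and down, at radius r is drawn at 1 + k1 r^2 times it, then the intrinsics apply), "R" (3x3) and "t" (3): a world point X has camera coordinates R X + t. Camera axes: x right, y down, z forward; pixel columns grow to the right and rows downward; lengths in m; the calibration is good to about 2 mm. A picture is of the moment at which its call begins.
- sign_off(): hands the job in; it is judged then, once.
The state is a dict: "time": time; "joint_pos": joint angles; "joint_vel": joint speeds; "joint_torque": joint torques, N m; "ee_pos": TCP position; "eef_rot": TCP orientation; "ft_force": force on the tool from outside, world axes, zero at the start; "torque": the same for the moment, N m; "width": opening from 0.0 (shut) to 1.0 (fully open); "gripper_force": force on a finger pad.
Only numpy, scipy, OpenCV 4.12 (cv2) and the standard library are available. Lean on these libraries where they do the work, as an engineer would, in place of code of your own. Each camera call takes 0.05 s, during which the arm holds its last target. There are 200 camera calls.

## Working session

There is one attempt and no reset: what is moved stays moved. The work goes in short steps, Python scripts to look and compute and a tool call to move; the robot and the scene stay as the last step left them, time stands still between calls to the robot, and variables do not carry over. Pictures are saved under pics/ and viewed, at most 10 in all, crops included, and the job is handed in when it is done.

Besides the shell and the picture viewer there is one more tool, called after "Emit:" as name(argument=value, ...), one argument or row to a line, values as JSON. step_arm: Moves the arm, as the interface text tells. Shift numbers are shares of 60 cm and turn numbers shares of 90 degrees, none past 1 either way. Its arguments: {"type":"object","properties":{"rows":{"type":"array"},"grip":{"type":"number"},"newtons":{"type":"number"}},"required":["rows"]}

```bash
mkdir -p pics; cat > h.py <<'E'
from bench import *
import numpy as np, cv2, pickle
def snap(n,f):
    c=capture(n); pickle.dump(c,open(f'pics/{f}.pkl','wb')); cv2.imwrite(f'pics/{f}.png',c['pixels'][:,:,::-1]); return c
def load(f): return pickle.load(open(f'pics/{f}.pkl','rb'))
def rays(c):
    H,W=c['range_z'].shape; f=H/2/np.tan(np.radians(c['vertical_fov'])/2)
    u,v=np.meshgrid(np.arange(W),np.arange(H))
    xd=(u-c['cx'])/f; yd=(v-c['cy'])/f; x,y=xd.copy(),yd.copy()
    for _ in range(15):
        s=1+c['k1']*(x*x+y*y); x,y=xd/s,yd/s
    return np.dstack([x,y,np.ones_like(x)])
def cloud(c):
    P=rays(c)*c['range_z'][...,None]
    Q=(P-np.array(c['t']))@np.array(c['R']); Q[c['range_z']<=0]=np.nan
    return Q
def onplane(c,u,v,z):
    d=rays(c)[int(v),int(u)]@np.array(c['R']); o=-np.array(c['R']).T@np.array(c['t'])
    return o+d*(z-o[2])/d[2]
E
python3 - <<'E'
from h import *
a=snap('scene','s0');b=snap('side','d0');w=snap('wrist','w0')
s=state();print(s)
for c in(a,b,w): print(c['vertical_fov'],c['cx'],c['cy'],c['k1'],-np.array(c['R']).T@np.array(c['t']),np.array(c['R'])[2])
E
```

```text
{'time': 0.15, 'joint_pos': array([ 6.77231044e+01,  1.38224503e+01,  2.33874022e-01,  7.65016740e+01,
       -1.60710895e-03,  9.00008909e+01]), 'joint_vel': array([-0.00024335,  0.00089758,  0.17345028,  0.05249762,  0.01846738,
       -0.07538152]), 'joint_torque': array([ 1.60648819e-04, -3.72635400e+01,  2.52638501e+01,  1.23651608e-02,
       -6.53694400e-06, -6.25572980e-07]), 'ee_pos': array([0.18938826, 0.46228638, 0.25263216]), 'eef_rot': array([[-9.25356780e-01,  3.79096959e-01, -5.71162651e-04],
       [ 3.79097388e-01,  9.25355615e-01, -1.46823222e-03],
       [-2.80738016e-05, -1.57516490e-03, -9.99998759e-01]]), 'ft_force': array([0.36764278, 0.12072524, 0.50235277]), 'torque': array([0.06595454, 0.06564339, 0.00157535]), 'gripper_force': 0.0, 'width': 0.9965430241830582}
44.74452665142132 315.3426413277522 202.45453560267552 -0.015575519933509804 [1.08479218 0.61065714 1.12211208] [-0.45702607 -0.48461787 -0.74583691]
46.82823729986966 323.28107942127707 197.1713125134966 -0.09672198467274287 [-0.03125425 -0.73609253  1.11073751] [ 0.41851545  0.56551781 -0.71065774]
60.18257677146635 312.5012959938859 195.27637159984133 -0.038723469349567975 [0.12191168 0.49001775 0.37318435] [ 0.26360112 -0.10953903 -0.95839222]
```

View pics/s0.png

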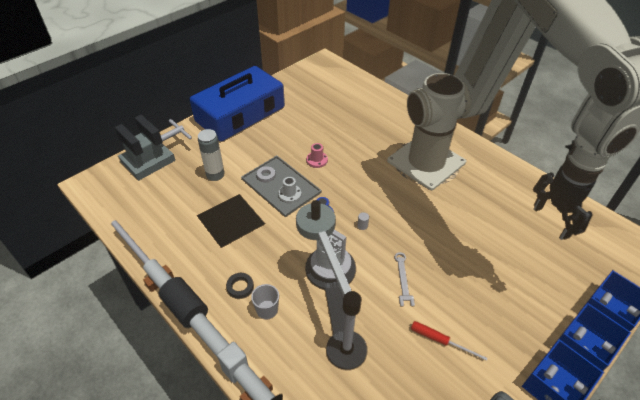

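View pics/d0.png

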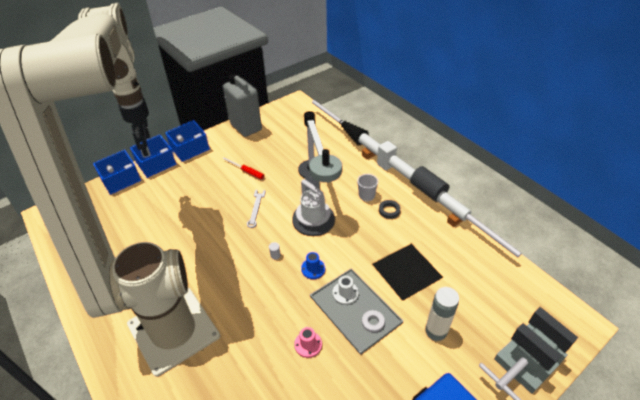

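Scene view: lamp head at (316,220) with its grip at (315,207), hinge post at (350,305), can on the stand at (330,258), mat at (230,220), bare casting at (290,188), bearing at (265,173). Side view: lamp grip at (325,157), can at (313,203), mat at (408,270), casting at (345,288).

Could be taken for the casting: pink at side (308,342), blue at side (313,265), bare aluminium at side (345,288). I choose the aluminium one in the tray. Could be taken for the can: the tin at side (367,188) has no handle. I choose the one on the stand at (313,203).

```bash
python3 - <<'E'
from h import *
for f,pts in (('s0',dict(head=(308,222),griptop=(316,203),hub=(352,298),mat=(230,220),cast=(290,181),castfl=(281,194),tray=(262,195),socket=(363,217),tin=(265,300),standrim=(345,280),hand=(328,238))),('d0',dict(head=(335,168),griptop=(325,153),hub=(310,117),mat=(408,270),cast=(345,281),bearing=(373,312),socket=(275,248),blue=(313,257),handle=(310,184),wrench=(256,210),screw=(250,171),clean=(446,296)))):
    Q=cloud(load(f))
    for k,(u,v) in pts.items(): print(f,k,np.round(Q[v,u],3))
# region stats
for f in('s0','d0'):
    c=load(f);Q=cloud(c);z=Q[...,2];p=c['pixels'].astype(int)
    def fit(name,m):
        P=Q[m]; 
        if len(P)<5: print(f,name,len(P));return
        (cx,cy),r=cv2.minEnclosingCircle(P[:,:2].astype(np.float32)); print(f,name,len(P),np.round([cx,cy,r,np.median(P[:,2])],4))
    x,y=Q[...,0],Q[...,1]
    dark=p.sum(2)<150
    M=(z>0)&(z<.012)&dark&(x>.45)&(y<0)
    if f=='s0': M=M&False; M[190:250,190:270]=((z>0)&(z<.012)&dark)[190:250,190:270]
    else: M=M&False; M[240:302,365:450]=((z>0)&(z<.012)&dark)[240:302,365:450]
    P=Q[M][:,:2].astype(np.float32); print(f,'mat',len(P),cv2.minAreaRect(P),np.median(z[M]))
crops=[load('s0')['pixels'][150:300,230:400],load('d0')['pixels'][145:365,255:455]]
o=[cv2.resize(i,(390,int(390*i.shape[0]/i.shape[1])),interpolation=cv2.INTER_CUBIC) for i in crops]
h=max(i.shape[0] for i in o); o=[np.pad(i,((0,h-i.shape[0]),(0,0),(0,0))) for i in o]
cv2.imwrite('pics/crop.png',np.hstack(o)[:,:,::-1])
E
```

```text
s0 head [0.596 0.067 0.235]
s0 griptop [0.569 0.066 0.28 ]
s0 hub [0.672 0.284 0.242]
s0 mat [ 0.633 -0.242  0.001]
s0 cast [ 0.433 -0.193  0.065]
s0 castfl [ 0.462 -0.204  0.019]
s0 tray [ 0.501 -0.251  0.006]
s0 socket [0.362 0.046 0.044]
s0 tin [0.731 0.044 0.005]
s0 standrim [0.646 0.239 0.231]
s0 hand [0.592 0.131 0.23 ]
d0 head [0.583 0.034 0.233]
d0 griptop [0.564 0.056 0.284]
d0 hub [0.667 0.268 0.243]
d0 mat [ 0.632 -0.247  0.005]
d0 cast [ 0.433 -0.198  0.073]
d0 bearing [ 0.452 -0.294  0.02 ]
d0 socket [0.356 0.031 0.048]
d0 blue [ 0.418 -0.074  0.063]
d0 handle [0.532 0.09  0.159]
d0 wrench [0.408 0.231 0.009]
d0 screw [0.487 0.397 0.02 ]
d0 clean [ 0.55  -0.431  0.17 ]
s0 mat 1655 ((0.6316481828689575, -0.241006538271904), (0.14711005985736847, 0.14551463723182678), 83.5895767211914) 0.00400674511257109
d0 mat 1850 ((0.6283328533172607, -0.24550104141235352), (0.14477044343948364, 0.14272533357143402), 83.80982971191406) 0.004297098759321366
```

View pics/crop.png

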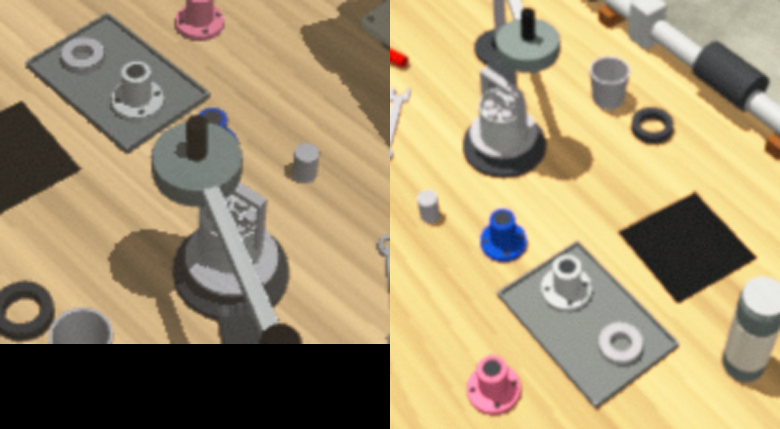

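The crop confirms the choices: the bare aluminium casting in the tray (right half, (567,282)), and the can with its bail on the stand (500,105) beneath the lamp head. Next are precise fits.

```bash
cat >> h.py <<'E'
def circ(P,r=None):
    from scipy.optimize import least_squares
    P=P[:,:2]; m=np.median(P,0)
    if r is None: q=least_squares(lambda q:np.hypot(*(P-q[:2]).T)-q[2],[*m,.03],loss='soft_l1',f_scale=.002).x
    else: q=least_squares(lambda q:np.hypot(*(P-q[:2]).T)-r,m,loss='soft_l1',f_scale=.002).x
    return q
def sel(Q,cx,cy,r,z0,z1):
    return Q[(np.hypot(Q[...,0]-cx,Q[...,1]-cy)<r)&(Q[...,2]>z0)&(Q[...,2]<z1)]
E
python3 - <<'E'
from h import *
Qs={f:cloud(load(f)) for f in('s0','d0')}
A=np.vstack([q.reshape(-1,3) for q in Qs.values()])
for f,Q in list(Qs.items())+[('both',A)]:
    def rep(n,P,r=None,top=None):
        print(f,n,len(P), np.round(circ(P,r),4) if len(P)>5 else '', 'mean',np.round(P.mean(0),4) if len(P) else '')
    rep('grip side',sel(Q,.567,.06,.03,.245,.276),.011)
    rep('grip top',sel(Q,.567,.06,.03,.278,.295))
    rep('headtop',sel(Q,.57,.06,.055,.225,.242))
    rep('headside',sel(Q,.57,.06,.055,.204,.225),.048)
    rep('hubtop',sel(Q,.67,.276,.03,.237,.26))
    rep('hub side',sel(Q,.67,.276,.04,.19,.236),.019)
    rep('handle',sel(Q,.55,.07,.06,.147,.17))
    rep('can side',sel(Q,.55,.07,.06,.05,.1),.038)
    rep('stand side',sel(Q,.55,.07,.07,.012,.034),.055)
    rep('boss side',sel(Q,.433,-.195,.03,.025,.06),.02)
    rep('boss top',sel(Q,.433,-.195,.03,.063,.08))
    rep('flange top',sel(Q,.433,-.195,.045,.014,.023))
    rep('flange side',sel(Q,.433,-.195,.045,.008,.014),.036)
P=sel(A,.55,.07,.06,.147,.17)[:,:2]; m=P.mean(0); print('handle rect',cv2.minAreaRect(P.astype(np.float32)),np.linalg.svd(P-m)[2][0])
c=load('w0');p=c['pixels'];cv2.imwrite('pics/w0.png',p[:,:,::-1])
E
```

```text
s0 grip side 80 [0.5857 0.0791] mean [0.5776 0.0726 0.2607]
s0 grip top 67 [0.5727 0.0681 0.0084] mean [0.573  0.0686 0.2822]
s0 headtop 854 [0.5725 0.067  0.0357] mean [0.5778 0.0726 0.2331]
s0 headside 132 [0.6152 0.1297] mean [0.601  0.0886 0.2159]
s0 hubtop 256 [0.6745 0.2863 0.0137] mean [0.6747 0.2864 0.2439]
s0 hub side 230 [0.6723 0.2784] mean [0.6736 0.2754 0.2255]
s0 handle 91 [0.4168 0.0896 0.1132] mean [0.5278 0.1056 0.1588]
s0 can side 264 [0.5294 0.0808] mean [0.5465 0.0896 0.0801]
s0 stand side 151 [0.5389 0.0828] mean [0.5808 0.0918 0.0159]
s0 boss side 97 [ 0.4594 -0.171 ] mean [ 0.4455 -0.1836  0.043 ]
s0 boss top 92 [ 0.4375 -0.192   0.0144] mean [ 0.4373 -0.1917  0.0672]
s0 flange top 167 [ 0.4355 -0.1962  0.0296] mean [ 0.4427 -0.1845  0.0176]
s0 flange side 51 [ 0.4322 -0.1951] mean [ 0.4452 -0.1773  0.0117]
d0 grip side 68 [0.5612 0.0501] mean [0.5675 0.0579 0.2612]
d0 grip top 38 [0.5713 0.0622 0.0081] mean [0.5707 0.0624 0.2826]
d0 headtop 546 [0.5706 0.0627 0.036 ] mean [0.5663 0.0565 0.2326]
d0 headside 160 [ 0.5223 -0.0036] mean [0.5497 0.0343 0.2153]
d0 h
[... 913 characters left out ...]
8 0.2438]
both hub side 327 [0.6724 0.2772] mean [0.6703 0.2727 0.2252]
both handle 225 [1.0649 0.1289 0.5394] mean [0.528  0.0861 0.1586]
both can side 592 [0.5298 0.0785] mean [0.5291 0.0735 0.0793]
both stand side 259 [0.5395 0.0823] mean [0.5604 0.0725 0.0162]
both boss side 197 [ 0.4362 -0.1955] mean [ 0.4359 -0.196   0.0426]
both boss top 237 [ 0.4365 -0.1948  0.0141] mean [ 0.4363 -0.1951  0.0673]
both flange top 414 [ 0.4372 -0.1957  0.0292] mean [ 0.4355 -0.1963  0.0176]
both flange side 114 [ 0.435  -0.1951] mean [ 0.4311 -0.1938  0.0112]
handle rect ((0.5300759077072144, 0.07815325260162354), (0.020871171727776527, 0.09113088250160217), 6.992966651916504) [-0.10703668  0.99425507]
```

View pics/w0.png

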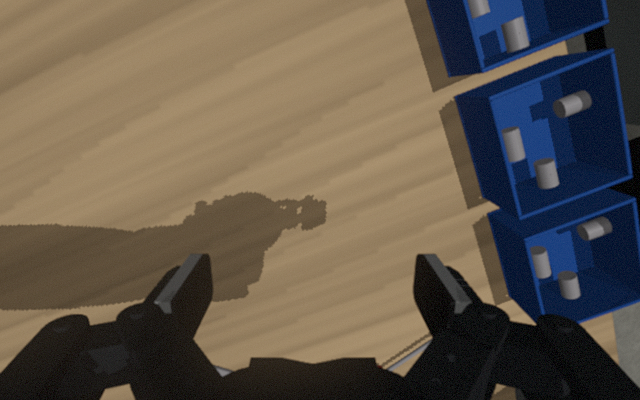

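```bash
cat >> h.py <<'E'
def plan(wps,step=.042,turn=7.5):
    """wps: (x,y,z,h[,n]) with h = heading of tool y, deg; prints rows in calls of 5, keeping the tool upright"""
    s=state(); R=np.array(s['eef_rot']); p=np.array(s['ee_pos']); h=np.degrees(np.arctan2(R[1,1],R[0,1]))
    out=[]; tilt=R.T@np.array([0,0,-1.])  # small tilt mended in first row
    tx,ty=-tilt[1],tilt[0]
    for w in wps:
        q=np.array(w[:3],float); dh=(w[3]-h+180)%360-180
        n=w[4] if len(w)>4 else int(max(1,np.ceil(np.linalg.norm(q-p)/step),np.ceil(abs(dh)/turn)))
        p0,h0=p.copy(),h
        for i in range(1,n+1):
            t=p0+(q-p0)*i/n; th=h0+dh*i/n; a=np.radians(h)
            X=np.array([-np.sin(a),np.cos(a),0]);Y=np.array([np.cos(a),np.sin(a),0]);d=t-p
            r=np.round([d@X/.6,d@Y/.6,-d[2]/.6,0,0,-((th-h+180)%360-180)/90],4)
            p=p+.6*(r[0]*X+r[1]*Y-r[2]*np.array([0,0,1])); h=h-r[5]*90
            out.append(r)
    out[0][3:5]=np.round(np.degrees([tx,ty])/90,4)
    for i in range(0,len(out),5): print('[['+','.join('['+','.join(f'{v:g}' for v in r)+']' for r in out[i:i+5])+']]')
    return out
def arc(th0,th1,z,n,hinge=(.673,.283),r=.24,off=180):
    return [(hinge[0]+r*np.cos(np.radians(a)),hinge[1]+r*np.sin(np.radians(a)),z,a+off,1) for a in np.linspace(th0,th1,n+1)[1:]]
E
python3 - <<'E'
from h import *
plan([(.19,.463,.36,67),(.572,.0655,.36,65),(.572,.0655,.30,65)])
E
```

```text
[[[-0.0002,0.0005,-0.0596,-0.001,0,0.0027],[-0.0001,0.0005,-0.0597,0,0,0.0026],[-0.0002,0.0005,-0.0596,0,0,0.0027],[-0.0603,-0.0258,-0,0,0,0.0016],[-0.0605,-0.0256,-0,0,0,0.0016]]]
[[[-0.0604,-0.0255,-0,0,0,0.0016],[-0.0606,-0.0254,-0,0,0,0.0016],[-0.0606,-0.0251,-0,0,0,0.0015],[-0.0607,-0.0251,-0,0,0,0.0016],[-0.0607,-0.0249,-0,0,0,0.0016]]]
[[[-0.0608,-0.0247,-0,0,0,0.0016],[-0.0608,-0.0246,-0,0,0,0.0016],[-0.0609,-0.0244,-0,0,0,0.0016],[-0.061,-0.0243,-0,0,0,0.0016],[-0.061,-0.0241,-0,0,0,0.0016]]]
[[[-0.0611,-0.024,-0,0,0,0.0016],[-0.0612,-0.0238,-0,0,0,0.0015],[0,-0,0.05,0,0,0],[0,-0,0.05,0,0,0]]]
```

Emit:
step_arm(
  rows=[
    [[0,0,-0.06,-0.001,0,0.003],[0,0,-0.06,0,0,0.003],[0,0,-0.06,0,0,0.003],[-0.06,-0.026,0,0,0,0.002],[-0.06,-0.026,0,0,0,0.002]],
  ],
  grip=1,
  newtons=60,
)

```text
time: 0.65
ee_pos: [0.2437, 0.406, 0.3622]
eef_rot: [[-0.919, 0.395, 0.002], [0.395, 0.919, 0.004], [-0.0, 0.004, -1.0]]
ft_force: [-0.2, 0.2, -0.0]
width: 0.999
gripper_force: 0.0
```

Emit:
step_arm(
  rows=[
    [[-0.06,-0.026,0,0,0,0.002],[-0.06,-0.025,0,0,0,0.002],[-0.06,-0.025,0,0,0,0.002],[-0.06,-0.025,0,0,0,0.002],[-0.06,-0.025,0,0,0,0.002]],
  ],
)

```text
time: 1.15
ee_pos: [0.3783, 0.2624, 0.3609]
eef_rot: [[-0.911, 0.412, 0.0], [0.412, 0.911, 0.001], [0.0, 0.001, -1.0]]
ft_force: [0.8, 0.1, 0.8]
width: 0.999
gripper_force: 0.0
```

Emit:
step_arm(
  rows=[
    [[-0.06,-0.025,0,0,0,0.002],[-0.06,-0.025,0,0,0,0.002],[-0.06,-0.024,0,0,0,0.002],[-0.06,-0.024,0,0,0,0.002],[-0.06,-0.024,0,0,0,0.002]],
  ],
)

```text
time: 1.65
ee_pos: [0.5113, 0.1206, 0.3607]
eef_rot: [[-0.904, 0.427, -0.0], [0.427, 0.904, 0.001], [0.001, 0.001, -1.0]]
ft_force: [-0.1, 0.9, -0.5]
width: 1.004
gripper_force: 0.0
```

```bash
python3 - <<'E'
from h import *
s=state();print(s['time'],s['ee_pos'],s['joint_pos'])
plan([(.572,.0655,.36,65,3),(.572,.0655,.265,65,4)])
E
```

```text
1.65 [0.51129257 0.12058789 0.36066601] [1.32276115e+01 1.58525768e+01 1.88311089e+01 9.29615752e+01
 8.03088847e-02 3.84939478e+01]
[[[-0.0436,-0.0133,0.0004,0.0008,-0.0004,-0.001],[-0.0435,-0.0133,0.0003,0,0,-0.001],[-0.0435,-0.0134,0.0004,0,0,-0.001],[-0,-0,0.0396,0,0,0],[-0,-0,0.0396,0,0,0]]]
[[[-0,-0,0.0396,0,0,0],[-0,-0,0.0395,0,0,0]]]
```

Emit:
step_arm(
  rows=[
    [[-0.03,-0.012,0,0,0,0],[0,0,0,0,0,0],[0,0,0,0,0,0]],
  ],
)

```text
time: 1.95
ee_pos: [0.5235, 0.1076, 0.3604]
eef_rot: [[-0.904, 0.427, -0.001], [0.427, 0.904, 0.002], [0.002, 0.001, -1.0]]
ft_force: [0.4, 1.0, -0.3]
width: 0.999
gripper_force: 0.0
```

```bash
python3 - <<'E'
from h import *
w=snap('wrist','w1')
s=state();print(s['time'],s['ee_pos'],s['joint_vel'])
P=cloud(w); G=sel(P,.572,.0655,.03,.27,.30); print('griptop',len(G),G.mean(0) if len(G) else '')
plan([(.572,.0655,.36,65),(.572,.0655,.265,65,4)])
E
```

```text
2.0 [0.52323038 0.10815029 0.36072206] [ 1.07172014 -0.74034801 -0.15021559 -0.03138574 -0.14654225 -0.19755344]
griptop 996 [0.56901053 0.06792506 0.28172952]
[[[-0.0519,-0.0148,0.0006,0.0008,-0.0007,-0.0013],[-0.0519,-0.015,0.0006,0,0,-0.0013],[-0,0,0.0396,0,0,0],[-0,0,0.0396,0,0,0],[-0,0,0.0396,0,0,0]]]
[[[-0,0,0.0395,0,0,0]]]
```

Emit:
step_arm(
  rows=[
    [[-0.05,-0.015,0,0,0,-0.001],[-0.05,-0.015,0,0,0,-0.001],[0,0,0,0,0,0],[0,0,0.04,0,0,0],[0,0,0.04,0,0,0]],
  ],
)

```text
time: 2.5
ee_pos: [0.57, 0.0675, 0.3134]
eef_rot: [[-0.906, 0.422, 0.003], [0.422, 0.906, 0.002], [-0.001, 0.003, -1.0]]
ft_force: [0.6, -0.3, -0.8]
width: 1.001
gripper_force: 0.0
```

Emit:
step_arm(
  rows=[
    [[0,0,0.04,0,0,0],[0,0,0.04,0,0,0],[0,0,0,0,0,0]],
  ],
)

```text
time: 2.8
ee_pos: [0.5673, 0.0674, 0.2617]
eef_rot: [[-0.907, 0.422, -0.007], [0.422, 0.907, 0.001], [0.007, -0.002, -1.0]]
ft_force: [-0.5, -0.4, -0.4]
width: 0.999
gripper_force: 0.0
```

Emit:
step_arm(
  rows=[
    [[0,0,0,0,0,0],[0,0,0,0,0,0],[0,0,0,0,0,0],[0,0,0,0,0,0],[0,0,0,0,0,0]],
  ],
  grip=-1,
  newtons=60,
)

```text
time: 3.3
ee_pos: [0.5711, 0.0665, 0.2662]
eef_rot: [[-0.906, 0.424, 0.003], [0.424, 0.906, 0.003], [-0.002, 0.004, -1.0]]
ft_force: [0.6, 1.2, 3.8]
width: 0.244
gripper_force: 58.5
```

```bash
python3 - <<'E'
from h import *
s=state();print(s['time'],s['ee_pos'],s['joint_pos'],s['width'],s['gripper_force'],s['ft_force'])
p=s['ee_pos'];a=np.degrees(np.arctan2(p[1]-.283,p[0]-.673));print(a,np.hypot(p[1]-.283,p[0]-.673))
plan(arc(a,-198.6,p[2],20,r=np.hypot(p[1]-.283,p[0]-.673)))
E
```

```text
3.3 [0.57111153 0.06649283 0.26620521] [ 6.58079671 22.05248501 13.71955334 81.46819554  0.12272156 31.64390426] 0.24408153383447603 58.460376262664795 [0.57134052 1.1667901  3.76108803]
-115.20171780101177 0.23928354311935865
[[[0.029,0.0011,-0,0.0023,0.0012,0.0479],[0.029,0.0011,-0,0,0,0.0463],[0.029,0.001,-0,0,0,0.0463],[0.029,0.0011,-0,0,0,0.0464],[0.029,0.0011,-0,0,0,0.0463]]]
[[[0.029,0.001,-0,0,0,0.0463],[0.029,0.0011,-0,0,0,0.0464],[0.029,0.001,-0,0,0,0.0463],[0.029,0.0011,-0,0,0,0.0463],[0.029,0.001,-0,0,0,0.0464]]]
[[[0.029,0.0011,-0,0,0,0.0463],[0.029,0.001,-0,0,0,0.0463],[0.029,0.0011,-0,0,0,0.0464],[0.029,0.0011,-0,0,0,0.0463],[0.029,0.001,-0,0,0,0.0463]]]
[[[0.029,0.0011,-0,0,0,0.0464],[0.029,0.001,-0,0,0,0.0463],[0.029,0.0011,-0,0,0,0.0463],[0.029,0.001,-0,0,0,0.0464],[0.029,0.0011,-0,0,0,0.0463]]]
```

Emit:
step_arm(
  rows=[
    [[0.015,0.0005,0,0,0,0.024],[0.029,0.001,0,0,0,0.046],[0.029,0.001,0,0,0,0.046],[0.029,0.001,0,0,0,0.046],[0.029,0.001,0,0,0,0.046]],
  ],
)

```text
time: 3.8
ee_pos: [0.5067, 0.1106, 0.2662]
eef_rot: [[-0.72, 0.694, 0.005], [0.694, 0.72, 0.002], [-0.002, 0.005, -1.0]]
ft_force: [3.7, 1.5, 1.8]
width: 0.239
gripper_force: 59.0
```

```bash
python3 - <<'E'
from h import *
s=state();print(s['time'],s['ee_pos'],s['joint_pos'],s['width'],s['gripper_force'],s['ft_force'])
p=s['ee_pos'];a=np.degrees(np.arctan2(p[1]-.283,p[0]-.673));print(a,np.hypot(p[1]-.283,p[0]-.673))
E
```

```text
3.8 [0.50672925 0.11062285 0.26621571] [1.22970703e+01 1.54049110e+01 4.35489506e+00 7.86586968e+01
 3.28421405e-02 5.62776198e+01] 0.23907052759351122 58.963165283203125 [3.69736979 1.49345262 1.83421232]
-133.96697028394493 0.2394991505296939
```

Forces are low and the grip is holding. I'll continue the arc.

Emit:
step_arm(
  rows=[
    [[0.029,0.001,0,0,0,0.046],[0.029,0.001,0,0,0,0.046],[0.029,0.001,0,0,0,0.046],[0.029,0.001,0,0,0,0.046],[0.029,0.001,0,0,0,0.046]],
  ],
)

```text
time: 4.3
ee_pos: [0.456, 0.1808, 0.2662]
eef_rot: [[-0.428, 0.904, 0.005], [0.904, 0.428, 0.001], [-0.001, 0.005, -1.0]]
ft_force: [3.9, 0.2, 1.6]
width: 0.24
gripper_force: 59.1
```

Emit:
step_arm(
  rows=[
    [[0.029,0.001,0,0,0,0.046],[0.029,0.001,0,0,0,0.046],[0.029,0.001,0,0,0,0.046],[0.029,0.001,0,0,0,0.046],[0.029,0.001,0,0,0,0.046]],
  ],
)

```text
time: 4.8
ee_pos: [0.4334, 0.2642, 0.2662]
eef_rot: [[-0.08, 0.997, 0.005], [0.997, 0.08, 0.001], [0.0, 0.005, -1.0]]
ft_force: [5.2, -1.3, 1.5]
width: 0.243
gripper_force: 59.2
```

Emit:
step_arm(
  rows=[
    [[0.029,0.001,0,0,0,0.046],[0.029,0.001,0,0,0,0.046],[0.029,0.001,0,0,0,0.046],[0.029,0.001,0,0,0,0.046],[0.015,0.0005,0,0,0,0.024]],
  ],
)

```text
time: 5.3
ee_pos: [0.4398, 0.3426, 0.2662]
eef_rot: [[0.243, 0.97, 0.004], [0.97, -0.243, 0.001], [0.002, 0.004, -1.0]]
ft_force: [2.3, -3.4, 3.2]
width: 0.237
gripper_force: 59.3
```

Emit:
step_arm(
  rows=[
    [[0,0,0,0,0,0],[0,0,0,0,0,0],[0,0,0,0,0,0]],
  ],
)

```text
time: 5.6
ee_pos: [0.4396, 0.342, 0.2662]
eef_rot: [[0.24, 0.971, 0.004], [0.971, -0.24, 0.003], [0.003, 0.003, -1.0]]
ft_force: [5.1, 0.4, 3.9]
width: 0.244
gripper_force: 59.3
```

Emit:
step_arm(
  rows=[
    [[0,0,0,0,0,0],[0,0,0,0,0,0],[0,0,0,0,0,0],[0,0,0,0,0,0],[0,0,0,0,0,0]],
  ],
  grip=1,
)

```text
time: 6.1
ee_pos: [0.438, 0.342, 0.2651]
eef_rot: [[0.24, 0.971, -0.0], [0.971, -0.24, 0.001], [0.001, -0.0, -1.0]]
ft_force: [0.6, 0.4, 0.2]
width: 1.001
gripper_force: 0.0
```

```bash
python3 - <<'E'
from h import *
a=snap('scene','s1');b=snap('side','d1')
s=state();print(s['time'],s['ee_pos'],s['joint_pos'],s['width'],s['ft_force'])
Q=np.vstack([cloud(c).reshape(-1,3) for c in(a,b)])
for c in(a,b):
    q=cloud(c);P=sel(q,.53,.078,.06,.148,.17);print(len(P),P.mean(0))
P=sel(Q,.53,.078,.06,.148,.17);print(len(P),cv2.minAreaRect(P[:,:2].astype(np.float32)),np.linalg.svd(P[:,:2]-P[:,:2].mean(0))[2][0],np.percentile(P[:,2],[5,50,95]))
print('can',circ(sel(Q,.53,.078,.06,.055,.1),.038),'stand',circ(sel(Q,.535,.08,.062,.015,.034),.055),'standtop',sel(Q,.535,.08,.055,.036,.044).mean(0))
p=s['ee_pos'];plan([(p[0],p[1],.35,-19),(.53,.0785,.35,6,8),(.53,.0785,.21,6)])
E
```

```text
6.2 [0.43820226 0.34209541 0.26520074] [3.79527640e+01 1.99258466e+01 1.04763456e+01 8.04903330e+01
 5.06650690e-02 1.41849079e+02] 1.0050728775130247 [ 0.36197871 -0.29319465  0.16076741]
195 [0.53120346 0.08277986 0.15886551]
130 [0.52838313 0.0732347  0.15821503]
325 ((0.5295050740242004, 0.07887328416109085), (0.018677355721592903, 0.08899528533220291), 6.451581954956055) [-0.14374411  0.98961489] [0.15203409 0.15918027 0.16296789]
can [0.52942512 0.07926206] stand [0.53455183 0.08607993] standtop [0.54183005 0.08541255 0.03961723]
[[[0,0,-0.0471,-0,-0.0009,0.0189],[0,0,-0.0471,0,0,0.0189],[0,0,-0.0471,0,0,0.0189],[-0.0457,0.036,-0,0,0,-0.0347],[-0.0476,0.0334,-0,0,0,-0.0347]]]
[[[-0.0493,0.0308,-0,0,0,-0.0348],[-0.051,0.028,-0,0,0,-0.0347],[-0.0524,0.0252,-0,0,0,-0.0347],[-0.0537,0.0223,-0,0,0,-0.0347],[-0.0548,0.0194,-0,0,0,-0.0347]]]
[[[-0.0558,0.0164,-0,0,0,-0.0348],[0,-0,0.0583,0,0,0],[0,-0,0.0584,0,0,0],[0,-0,0.0583,0,0,0],[0,-0,0.0583,0,0,0]]]
```

Emit:
step_arm(
  rows=[
    [[0,0,-0.047,0,0,0.005],[0,0,-0.047,0,0,0],[0,0,-0.047,0,0,0],[-0.0525,0.024,0,0,0,-0.02],[-0.0525,0.024,0,0,0,-0.02]],
  ],
)

```text
time: 6.7
ee_pos: [0.4519, 0.2743, 0.3508]
eef_rot: [[0.183, 0.983, 0.003], [0.983, -0.183, 0.003], [0.003, 0.002, -1.0]]
ft_force: [0.1, 0.8, 0.0]
width: 0.998
gripper_force: 0.0
```

Emit:
step_arm(
  rows=[
    [[-0.0525,0.024,0,0,0,-0.035],[-0.0525,0.024,0,0,0,-0.035],[-0.0525,0.024,0,0,0,-0.035],[-0.0525,0.024,0,0,0,-0.035],[-0.0525,0.02,0,0,0,-0.035]],
  ],
)

```text
time: 7.2
ee_pos: [0.5089, 0.1105, 0.3498]
eef_rot: [[-0.089, 0.996, 0.001], [0.996, 0.089, 0.002], [0.002, 0.001, -1.0]]
ft_force: [0.5, -0.2, 0.8]
width: 0.999
gripper_force: 0.0
```

Emit:
step_arm(
  rows=[
    [[0,0,0,0,0,0],[0,0,0,0,0,0],[0,0,0,0,0,0]],
  ],
)

```text
time: 7.5
ee_pos: [0.5084, 0.1124, 0.3496]
eef_rot: [[-0.087, 0.996, 0.0], [0.996, 0.087, 0.002], [0.002, 0.001, -1.0]]
ft_force: [0.3, -0.3, 0.4]
width: 1.002
gripper_force: 0.0
```

```bash
python3 - <<'E'
from h import *
w=snap('wrist','w2');s=state();print(s['time'],s['ee_pos'],s['joint_vel'])
q=cloud(w);P=sel(q,.53,.078,.06,.148,.17);print(len(P),P.mean(0),cv2.minAreaRect(P[:,:2].astype(np.float32)))
print('lamp',[sel(cloud(load(f)),.44,.342,.03,.276,.295).mean(0) for f in('s1','d1')])
plan([(.5295,.079,.26,7),(.5295,.079,.159,7)])
E
```

```text
7.55 [0.50832582 0.11270724 0.34964247] [ 0.54596399  0.00809415 -0.07246169  0.04248876 -0.16266989 -0.29720107]
1259 [0.52878858 0.08264833 0.16066381] ((0.529370129108429, 0.07967524230480194), (0.014072034507989883, 0.08297461271286011), 8.717044830322266)
lamp [array([0.44188895, 0.34708174, 0.28182766]), array([0.43770124, 0.33821262, 0.28235102])]
[[[-0.0197,0.0101,0.0498,0.0004,-0.0011,-0.0072],[-0.0198,0.0098,0.0498,0,0,-0.0072],[-0.0199,0.0096,0.0498,0,0,-0.0072],[-0,0,0.0561,0,0,-0],[-0,0,0.0561,0,0,-0]]]
[[[-0,0,0.0561,0,0,-0]]]
```

Emit:
step_arm(
  rows=[
    [[-0.02,0.0105,0.04,0,0,-0.01],[-0.02,0.01,0.04,0,0,-0.01],[-0.019,0.01,0.04,0,0,-0.014],[0,0,0.04,0,0,0],[0,0,0,0,0,0]],
  ],
)

```text
time: 8.05
ee_pos: [0.5282, 0.0792, 0.2501]
eef_rot: [[-0.141, 0.99, -0.007], [0.99, 0.141, 0.001], [0.001, -0.007, -1.0]]
ft_force: [-0.3, 0.4, 0.9]
width: 1.002
gripper_force: 0.0
```

Emit:
step_arm(
  rows=[
    [[0,0,0,0,0,0]],
  ],
)

```text
time: 8.15
ee_pos: [0.5301, 0.0796, 0.2538]
eef_rot: [[-0.142, 0.99, -0.0], [0.99, 0.142, 0.001], [0.001, 0.0, -1.0]]
ft_force: [-0.1, -0.0, 0.0]
width: 1.0
gripper_force: 0.0
```

```bash
python3 - <<'E'
from h import *
s=state();print(s['time'],s['ee_pos'],s['joint_vel'])
plan([(.5294,.0795,.24,8,1),(.5294,.0795,.159,8,4)])
E
```

```text
8.15 [0.53013523 0.0795592  0.25381738] [-0.07843369 -1.17203652  2.11537081  0.10517492 -0.0769009  -0.16909465]
[[[0.0001,-0.0012,0.023,0,-0.0009,0.0016],[-0,-0,0.0338,0,0,-0],[-0,-0,0.0337,0,0,-0],[-0,-0,0.0338,0,0,-0],[-0,-0,0.0337,0,0,-0]]]
```

Emit:
step_arm(
  rows=[
    [[0,-0.001,0.04,0,0,0],[0,0,0.04,0,0,0],[0,0,0.04,0,0,0],[0,0,0.03,0,0,0],[0,0,0.008,0,0,0]],
  ],
)

```text
time: 8.65
ee_pos: [0.5297, 0.0794, 0.1586]
eef_rot: [[-0.141, 0.99, -0.0], [0.99, 0.141, 0.001], [0.001, 0.0, -1.0]]
ft_force: [-0.9, -0.3, -0.8]
width: 1.0
gripper_force: 0.0
```

Emit:
step_arm(
  rows=[
    [[0,0,0,0,0,0],[0,0,0,0,0,0]],
  ],
)

```text
time: 8.85
ee_pos: [0.5312, 0.0791, 0.1606]
eef_rot: [[-0.141, 0.99, 0.004], [0.99, 0.141, 0.002], [0.001, 0.004, -1.0]]
ft_force: [0.1, -0.3, -0.5]
width: 0.999
gripper_force: 0.0
```

Emit:
step_arm(
  rows=[
    [[0,0,0,0,0,0],[0,0,0,0,0,0],[0,0,0,0,0,0],[0,0,0,0,0,0],[0,0,0,0,0,0]],
  ],
  grip=-1,
  newtons=60,
)

```text
time: 9.35
ee_pos: [0.5299, 0.0786, 0.1589]
eef_rot: [[-0.14, 0.99, 0.001], [0.99, 0.14, 0.002], [0.001, 0.001, -1.0]]
ft_force: [-7.4, 1.7, 17.1]
width: 0.153
gripper_force: 59.9
```

Emit:
step_arm(
  rows=[
    [[0,0,-0.005,0,0,0],[0,0,-0.02,0,0,0],[0,0,-0.03,0,0,0],[0,0,-0.03,0,0,0],[0,0,0,0,0,0]],
  ],
)

```text
time: 9.85
ee_pos: [0.5316, 0.0788, 0.2125]
eef_rot: [[-0.14, 0.99, 0.006], [0.99, 0.14, 0.002], [0.001, 0.006, -1.0]]
ft_force: [0.3, -0.3, -4.6]
width: 0.149
gripper_force: 58.6
```

```bash
python3 - <<'E'
from h import *
a=snap('scene','s2');b=snap('side','d2')
s=state();print(s['time'],s['ee_pos'],s['joint_pos'],s['width'],s['gripper_force'],s['ft_force'])
Q=[cloud(c) for c in(a,b)]
A=np.vstack([q.reshape(-1,3) for q in Q])
for q in Q+[A]: print('stand',len(sel(q,.54,.083,.06,.036,.044)),circ(sel(q,.54,.083,.065,.010,.034),.055),'cansides',circ(sel(q,.53,.08,.06,.1,.145),.038))
plan([(*s['ee_pos'],8,1),(.63,-.243,.225,-15)],step=.03)
E
```

```text
9.95 [0.52995695 0.07856267 0.20970963] [8.39299522e+00 1.90436068e+01 8.82688556e-01 7.17800179e+01
 7.48327282e-02 9.03419772e+01] 0.1483846929794148 58.62987399101257 [-0.60272666 -0.9422128  -6.03089696]
stand 740 [0.53829042 0.08482164] cansides [0.58193427 0.12549147]
stand 441 [0.53910221 0.08575139] cansides [0.53148108 0.07817598]
stand 1181 [0.53859824 0.08519254] cansides [0.53162898 0.07936305]
[[[0,0,-0,0.0007,-0.0008,0.0006],[-0.0462,0.0075,-0.0021,0,0,0.0213],[-0.0458,0.0091,-0.0021,0,0,0.0213],[-0.0456,0.0106,-0.0022,0,0,0.0213],[-0.0452,0.0122,-0.0021,0,0,0.0213]]]
[[[-0.0447,0.0136,-0.0021,0,0,0.0213],[-0.0443,0.0151,-0.0021,0,0,0.0213],[-0.0437,0.0166,-0.0022,0,0,0.0213],[-0.0431,0.0181,-0.0021,0,0,0.0212],[-0.0426,0.0195,-0.0021,0,0,0.0213]]]
[[[-0.0418,0.0209,-0.0021,0,0,0.0213],[-0.0411,0.0222,-0.0022,0,0,0.0213],[-0.0404,0.0237,-0.0021,0,0,0.0213]]]
```

View pics/d2.png

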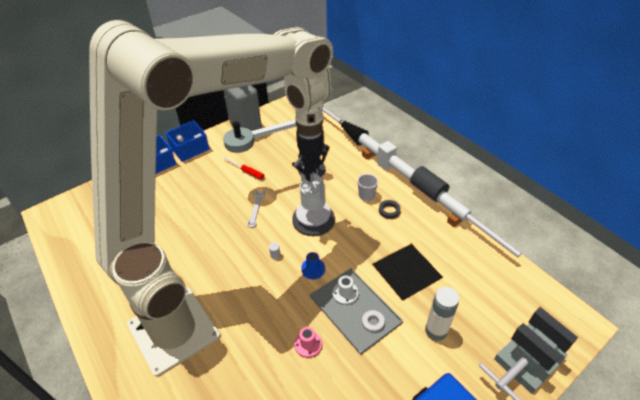

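The side view shows the can lifted off the stand at (313,195), with the lamp swung clear at (238,138). I'll carry the can to the mat.

Emit:
step_arm(
  rows=[
    [[-0.015,0.0025,-0.004,0,0,0.007],[-0.031,0.005,-0.004,0,0,0.014],[-0.046,0.009,-0.004,0,0,0.021],[-0.046,0.0105,0,0,0,0.021],[-0.045,0.012,0,0,0,0.021]],
  ],
)

```text
time: 10.45
ee_pos: [0.5627, -0.0304, 0.2157]
eef_rot: [[-0.007, 1.0, -0.002], [1.0, 0.007, 0.001], [0.001, -0.002, -1.0]]
ft_force: [0.1, 0.7, -5.4]
width: 0.147
gripper_force: 58.6
```

Emit:
step_arm(
  rows=[
    [[-0.045,0.0135,0,0,0,0.021],[-0.044,0.015,0,0,0,0.021],[-0.044,0.0165,0,0,0,0.021],[-0.043,0.018,0,0,0,0.021],[-0.042,0.0195,0,0,0,0.021]],
  ],
)

```text
time: 10.95
ee_pos: [0.6044, -0.1642, 0.2151]
eef_rot: [[0.158, 0.987, -0.002], [0.987, -0.158, 0.002], [0.001, -0.003, -1.0]]
ft_force: [-0.7, 0.4, -5.9]
width: 0.152
gripper_force: 58.6
```

Emit:
step_arm(
  rows=[
    [[-0.042,0.021,0,0,0,0.021],[-0.041,0.022,0,0,0,0.021],[-0.028,0.016,0,0,0,0.014],[-0.012,0.008,0,0,0,0.007],[0,0,0,0,0,0]],
  ],
)

```text
time: 11.45
ee_pos: [0.6299, -0.2439, 0.2149]
eef_rot: [[0.255, 0.967, -0.002], [0.967, -0.255, 0.002], [0.002, -0.002, -1.0]]
ft_force: [-0.1, 0.7, -5.1]
width: 0.148
gripper_force: 58.6
```

Emit:
step_arm(
  rows=[
    [[0,0,0,0,0,0],[0,0,0,0,0,0]],
  ],
)

```text
time: 11.65
ee_pos: [0.6302, -0.2413, 0.2164]
eef_rot: [[0.251, 0.968, -0.0], [0.968, -0.251, 0.002], [0.002, -0.001, -1.0]]
ft_force: [-0.2, 0.5, -4.4]
width: 0.149
gripper_force: 58.6
```

```bash
python3 - <<'E'
from h import *
a=snap('scene','s3');b=snap('side','d3')
s=state();print(s['time'],s['ee_pos'],s['width'],s['gripper_force'],s['ft_force'])
A=np.vstack([cloud(c).reshape(-1,3) for c in(a,b)])
p=s['ee_pos'];P=sel(A,p[0],p[1],.055,.06,.25)
c=sel(A,p[0],p[1],.06,.09,.16);print('can',circ(c,.038)); print('zmin',np.percentile(sel(A,*circ(c,.038),.042,.03,.2)[:,2],[0,1,3]))
plan([(.630,-.243,p[2],-12,2),(.63,-.243,.128,-12)],step=.025)
E
```

```text
11.75 [ 0.63043441 -0.24129083  0.21681311] 0.1472152046399695 58.638015389442444 [ 0.38249785 -0.63652446 -5.2180827 ]
can [ 0.63006698 -0.23984672]
zmin [0.09540603 0.09905968 0.10238883]
[[[-0.0015,0,-0,0.0001,-0.0011,-0.0141],[-0.0014,-0,-0,0,0,-0.0141],[-0,-0,0.037,0,0,0],[-0,-0,0.037,0,0,0],[-0,-0,0.037,0,0,0]]]
[[[-0,-0,0.037,0,0,0]]]
```

Emit:
step_arm(
  rows=[
    [[-0.003,0,0.035,0,0,0],[0,0,0.04,0,0,0],[0,0,0.04,0,0,0],[0,0,0.018,0,0,0],[0,0,0.007,0,0,0]],
  ],
)

```text
time: 12.25
ee_pos: [0.6292, -0.2432, 0.1311]
eef_rot: [[0.252, 0.968, -0.002], [0.968, -0.252, 0.003], [0.002, -0.003, -1.0]]
ft_force: [-0.5, -0.3, -4.5]
width: 0.146
gripper_force: 58.7
```

Emit:
step_arm(
  rows=[
    [[0,0,0,0,0,0],[0,0,0,0,0,0],[0,0,0,0,0,0]],
  ],
)

```text
time: 12.55
ee_pos: [0.631, -0.2445, 0.1343]
eef_rot: [[0.252, 0.968, 0.004], [0.968, -0.252, 0.0], [0.001, 0.003, -1.0]]
ft_force: [0.1, -0.9, -4.9]
width: 0.151
gripper_force: 58.7
```

Emit:
step_arm(
  rows=[
    [[0,0,0.004,0,0,0],[0,0,0.004,0,0,0],[0,0,0.003,0,0,0],[0,0,0,0,0,0]],
  ],
)

```text
time: 12.95
ee_pos: [0.6297, -0.244, 0.1253]
eef_rot: [[0.253, 0.968, -0.0], [0.968, -0.253, 0.002], [0.002, -0.001, -1.0]]
ft_force: [-0.0, -0.5, -5.4]
width: 0.143
gripper_force: 58.7
```

Emit:
step_arm(
  rows=[
    [[0,0,0.002,0,0,0],[0,0,0.002,0,0,0],[0,0,0,0,0,0]],
  ],
)

```text
time: 13.25
ee_pos: [0.63, -0.2441, 0.1233]
eef_rot: [[0.253, 0.968, 0.0], [0.968, -0.253, 0.002], [0.002, -0.0, -1.0]]
ft_force: [-0.3, 0.8, -5.1]
width: 0.153
gripper_force: 58.7
```

Emit:
step_arm(
  rows=[
    [[0,0,0.001,0,0,0],[0,0,0,0,0,0],[0,0,0,0,0,0]],
  ],
)

```text
time: 13.55
ee_pos: [0.6301, -0.2441, 0.1231]
eef_rot: [[0.253, 0.968, 0.001], [0.968, -0.253, 0.001], [0.002, 0.0, -1.0]]
ft_force: [-0.5, 0.0, -4.7]
width: 0.15
gripper_force: 58.8
```

Emit:
step_arm(
  rows=[
    [[0,0,0.002,0,0,0],[0,0,0,0,0,0],[0,0,0,0,0,0]],
  ],
)

```text
time: 13.85
ee_pos: [0.6303, -0.2442, 0.1231]
eef_rot: [[0.252, 0.968, 0.002], [0.968, -0.252, 0.001], [0.001, 0.002, -1.0]]
ft_force: [-3.8, 0.4, 4.4]
width: 0.148
gripper_force: 59.9
```

Emit:
step_arm(
  rows=[
    [[0,0,0.002,0,0,0],[0,0,0,0,0,0],[0,0,0,0,0,0]],
  ],
)

```text
time: 14.15
ee_pos: [0.6305, -0.2443, 0.1231]
eef_rot: [[0.253, 0.968, 0.003], [0.968, -0.253, 0.0], [0.001, 0.003, -1.0]]
ft_force: [-3.8, 1.8, 9.6]
width: 0.148
gripper_force: 60.5
```

Emit:
step_arm(
  rows=[
    [[0,0,-0.001,0,0,0],[0,0,-0.001,0,0,0],[0,0,0,0,0,0]],
  ],
)

```text
time: 14.45
ee_pos: [0.6304, -0.2442, 0.1231]
eef_rot: [[0.253, 0.968, 0.002], [0.968, -0.253, 0.001], [0.001, 0.002, -1.0]]
ft_force: [-3.6, 1.5, 6.7]
width: 0.148
gripper_force: 60.3
```

Emit:
step_arm(
  rows=[
    [[0,0,0,0,0,0],[0,0,0,0,0,0],[0,0,0,0,0,0],[0,0,0,0,0,0],[0,0,0,0,0,0]],
  ],
  grip=1,
)

```text
time: 14.95
ee_pos: [0.6301, -0.2441, 0.1214]
eef_rot: [[0.253, 0.968, 0.0], [0.968, -0.253, 0.002], [0.002, 0.0, -1.0]]
ft_force: [-0.1, -0.6, 0.6]
width: 0.975
gripper_force: 0.0
```

Emit:
step_arm(
  rows=[
    [[0,0,-0.02,0,0,0],[0,0,-0.04,0,0,0],[0,0,-0.06,0,0,0],[0,0,-0.06,0,0,0],[0,0,-0.04,0,0,0]],
  ],
)

```text
time: 15.45
ee_pos: [0.6307, -0.2446, 0.2582]
eef_rot: [[0.253, 0.968, 0.005], [0.968, -0.253, -0.0], [0.001, 0.005, -1.0]]
ft_force: [-0.5, -1.2, 1.2]
width: 0.998
gripper_force: 0.0
```

Emit:
step_arm(
  rows=[
    [[0,0,-0.01,0,0,0],[0,0,0,0,0,0],[0,0,0,0,0,0]],
  ],
)

```text
time: 15.75
ee_pos: [0.6294, -0.2441, 0.2582]
eef_rot: [[0.253, 0.968, -0.002], [0.968, -0.253, 0.002], [0.002, -0.002, -1.0]]
ft_force: [-0.5, 0.4, -0.1]
width: 1.001
gripper_force: 0.0
```

```bash
python3 - <<'E'
from h import *
a=snap('scene','s4');b=snap('side','d4')
s=state();print(s['time'],s['ee_pos'],s['width'],s['ft_force'])
Q=[cloud(c) for c in(a,b)];A=np.vstack([q.reshape(-1,3) for q in Q])
print('can',circ(sel(A,.63,-.243,.06,.02,.065),.038),'handle',sel(A,.63,-.243,.06,.11,.13).mean(0))
for q in Q+[A]: print('stand',circ(sel(q,.539,.085,.065,.010,.034),.055),circ(sel(q,.539,.085,.075,.036,.044)),cv2.minEnclosingCircle(sel(q,.539,.085,.075,.037,.044)[:,:2].astype(np.float32)))
print('boss',circ(sel(A,.436,-.1955,.03,.03,.06),.02))
p=s['ee_pos'];plan([(.436,-.1955,.26,-24),(.436,-.1955,.14,-24)])
E
```

```text
15.85 [ 0.62916652 -0.24396652  0.25738761] 1.0018490804638152 [-0.53029714  0.38752495 -0.00685083]
can [ 0.62969308 -0.24293215] handle [ 0.62889893 -0.24350897  0.12311712]
stand [0.53839779 0.08515897] [0.53556508 0.08978802 0.03860335] ((0.5341793298721313, 0.08984970301389694), 0.056059155613183975)
stand [0.53853569 0.08592642] [0.5339193  0.08346811 0.03900872] ((0.5337212085723877, 0.08326610177755356), 0.05649228394031525)
stand [0.53846842 0.08541727] [0.53490309 0.08749428 0.03881885] ((0.5338670015335083, 0.08629758656024933), 0.05910941958427429)
boss [ 0.43646414 -0.19528858]
[[[-0.0006,-0.0664,-0.0009,-0.0025,-0.0013,0.0208],[-0.0028,-0.0663,-0.0008,0,0,0.0209],[-0.005,-0.0662,-0.0009,0,0,0.0208],[-0.0071,-0.066,-0.0009,0,0,0.0208],[-0.0093,-0.0657,-0.0009,0,0,0.0208]]]
[[[-0,-0,0.0667,0,0,0],[-0,-0,0.0667,0,0,0],[-0,-0,0.0666,0,0,0]]]
```

Emit:
step_arm(
  rows=[
    [[-0.001,-0.05,0,0,0,0.015],[-0.003,-0.066,0,0,0,0.021],[-0.005,-0.066,0,0,0,0.021],[-0.007,-0.066,0,0,0,0.021],[-0.008,-0.066,0,0,0,0.021]],
  ],
)

```text
time: 16.35
ee_pos: [0.444, -0.1985, 0.258]
eef_rot: [[0.401, 0.916, -0.002], [0.916, -0.401, 0.003], [0.002, -0.003, -1.0]]
ft_force: [-0.3, -0.5, 0.3]
width: 1.0
gripper_force: 0.0
```

Emit:
step_arm(
  rows=[
    [[-0.002,-0.016,0.04,0,0,0.005],[0,0,0.04,0,0,0],[0,0,0.04,0,0,0],[0,0,0,0,0,0],[0,0,0,0,0,0]],
  ],
)

```text
time: 16.85
ee_pos: [0.4365, -0.1961, 0.1871]
eef_rot: [[0.407, 0.914, -0.002], [0.914, -0.407, 0.003], [0.002, -0.003, -1.0]]
ft_force: [0.6, -0.8, -0.2]
width: 1.002
gripper_force: 0.0
```

```bash
python3 - <<'E'
from h import *
w=snap('wrist','w5');s=state();print(s['time'],s['ee_pos'],s['joint_pos'])
q=cloud(w);P=sel(q,.436,-.1955,.03,.06,.08);print('bosstop',len(P),circ(P),P.mean(0),cv2.minEnclosingCircle(P[:,:2].astype(np.float32)))
plan([(.436,-.1955,.14,-24),(.436,-.1955,.055,-24)])
E
```

```text
16.9 [ 0.43730716 -0.1965042   0.18800576] [-2.42488551e+01  1.37760547e+01 -9.75090146e+00  6.64876396e+01
  8.86688779e-02  8.97368933e+01]
bosstop 2244 [ 0.43636894 -0.19449361  0.01388982] [ 0.43647323 -0.19420983  0.06710847] ((0.4360857307910919, -0.19514673948287964), 0.02002931572496891)
[[[0.0003,-0.0013,0.04,-0.0002,-0.001,0.0001],[0.0003,-0.0014,0.04,0,0,0.0001],[0,0,0.0472,0,0,-0],[0,0,0.0473,0,0,-0],[0,0,0.0472,0,0,-0]]]
```

View pics/w5.png

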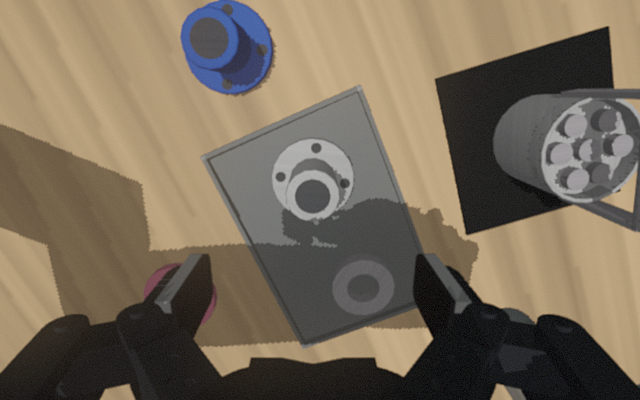

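The wrist view shows the bare casting at (313,190) in the tray and the can upright on the mat at (590,140). I'll descend on the casting.

Emit:
step_arm(
  rows=[
    [[0.0015,-0.001,0.04,0,0,0],[0,-0.001,0.06,0,0,0],[0,0,0.06,0,0,0],[0,0,0.045,0,0,0],[0,0,0.017,0,0,0]],
  ],
)

```text
time: 17.4
ee_pos: [0.4358, -0.1945, 0.053]
eef_rot: [[0.406, 0.914, -0.002], [0.914, -0.406, 0.003], [0.002, -0.003, -1.0]]
ft_force: [-0.5, 0.1, 0.6]
width: 1.001
gripper_force: 0.0
```

Emit:
step_arm(
  rows=[
    [[0,0,0,0,0,0],[0,0,0,0,0,0],[0,0,0,0,0,0]],
  ],
)

```text
time: 17.7
ee_pos: [0.4381, -0.1956, 0.0563]
eef_rot: [[0.406, 0.914, 0.004], [0.914, -0.406, -0.0], [0.002, 0.004, -1.0]]
ft_force: [-0.1, 0.0, -0.7]
width: 1.005
gripper_force: 0.0
```

Emit:
step_arm(
  rows=[
    [[0,0,0,0,0,0],[0,0,0,0,0,0],[0,0,0,0,0,0],[0,0,0,0,0,0],[0,0,0,0,0,0]],
  ],
  grip=-1,
  newtons=60,
)

```text
time: 18.2
ee_pos: [0.4367, -0.195, 0.0552]
eef_rot: [[0.407, 0.914, 0.001], [0.914, -0.407, 0.001], [0.002, 0.001, -1.0]]
ft_force: [-1.2, 0.9, 5.4]
width: 0.457
gripper_force: 60.2
```

Emit:
step_arm(
  rows=[
    [[0,0,-0.005,0,0,0],[0,0,-0.02,0,0,0],[0,0,-0.04,0,0,0],[0,0,-0.06,0,0,0],[0,0,-0.05,0,0,0]],
  ],
)

```text
time: 18.7
ee_pos: [0.4357, -0.1948, 0.16]
eef_rot: [[0.407, 0.914, -0.001], [0.914, -0.407, 0.002], [0.002, -0.002, -1.0]]
ft_force: [1.0, 0.1, -3.3]
width: 0.45
gripper_force: 61.0
```

Emit:
step_arm(
  rows=[
    [[0,0,-0.02,0,0,0],[0,0,0,0,0,0],[0,0,0,0,0,0]],
  ],
)

```text
time: 19.0
ee_pos: [0.4357, -0.1948, 0.1706]
eef_rot: [[0.407, 0.914, -0.001], [0.914, -0.407, 0.002], [0.002, -0.002, -1.0]]
ft_force: [-0.2, 0.7, -4.9]
width: 0.452
gripper_force: 61.0
```

```bash
python3 - <<'E'
from h import *
a=snap('scene','s6');b=snap('side','d6')
s=state();p=s['ee_pos'];print(s['time'],p,s['width'],s['gripper_force'],s['ft_force'])
A=np.vstack([cloud(c).reshape(-1,3) for c in(a,b)])
P=sel(A,p[0],p[1],.04,p[2]-.07,p[2]-.02);print(len(P),P.mean(0),np.percentile(P[:,2],[1,5]))
plan([(*p,-24,1),(.5345,.0863,p[2],5)],step=.03)
E
```

```text
19.1 [ 0.4351877  -0.19453702  0.16977683] 0.4574227990798164 61.03503227233887 [-0.90674265  0.18600753 -3.04574361]
582 [ 0.43414603 -0.19666983  0.13249559] [0.11992872 0.12327604]
[[[0,0,-0,-0.0024,-0.001,0.0001],[0.0495,-0.0039,-0,0,0,-0.0322],[0.0496,-0.0014,-0,0,0,-0.0322],[0.0497,0.0011,-0,0,0,-0.0323],[0.0495,0.0036,-0,0,0,-0.0322]]]
[[[0.0492,0.0061,-0,0,0,-0.0322],[0.0489,0.0086,-0,0,0,-0.0322],[0.0484,0.0111,-0,0,0,-0.0322],[0.0478,0.0135,-0,0,0,-0.0323],[0.047,0.0159,-0,0,0,-0.0322]]]
[[[0.0462,0.0182,-0,0,0,-0.0322]]]
```

Emit:
step_arm(
  rows=[
    [[0.016,-0.001,0,0,0,-0.011],[0.033,-0.0025,0,0,0,-0.021],[0.05,-0.0015,0,0,0,-0.032],[0.05,0.001,0,0,0,-0.032],[0.05,0.0035,0,0,0,-0.032]],
  ],
)

```text
time: 19.6
ee_pos: [0.4758, -0.0806, 0.1707]
eef_rot: [[0.213, 0.977, -0.001], [0.977, -0.213, 0.002], [0.002, -0.002, -1.0]]
ft_force: [-0.5, -0.0, -4.0]
width: 0.452
gripper_force: 61.0
```

Emit:
step_arm(
  rows=[
    [[0.049,0.006,0,0,0,-0.032],[0.049,0.0085,0,0,0,-0.032],[0.048,0.011,0,0,0,-0.032],[0.048,0.0135,0,0,0,-0.032],[0.047,0.016,0,0,0,-0.032]],
  ],
)

```text
time: 20.1
ee_pos: [0.5254, 0.0598, 0.1708]
eef_rot: [[-0.037, 0.999, -0.001], [0.999, 0.037, 0.002], [0.002, -0.001, -1.0]]
ft_force: [0.2, -1.1, -3.5]
width: 0.454
gripper_force: 61.0
```

Emit:
step_arm(
  rows=[
    [[0.031,0.012,0,0,0,-0.022],[0.012,0.005,0,0,0,-0.01],[0,0,0,0,0,0],[0,0,0,0,0,0],[0,0,0,0,0,0]],
  ],
)

```text
time: 20.6
ee_pos: [0.5343, 0.0831, 0.1717]
eef_rot: [[-0.082, 0.997, -0.0], [0.997, 0.082, 0.001], [0.001, -0.0, -1.0]]
ft_force: [0.8, -0.8, -3.4]
width: 0.451
gripper_force: 61.1
```

```bash
python3 - <<'E'
from h import *
w=snap('wrist','w7');s=state();p=s['ee_pos'];print(s['time'],p,s['width'],s['gripper_force'],s['ft_force'],s['joint_vel'])
q=cloud(w);P=sel(q,.5345,.0863,.075,.036,.043);print('standtop',len(P),circ(P),cv2.minEnclosingCircle(P[:,:2].astype(np.float32)))
plan([(.5345,.0863,p[2],5),(.5345,.0863,.098,5)])
E
```

```text
20.65 [0.53444203 0.08303512 0.17186998] 0.4534963091477211 61.0748827457428 [ 0.3880967  -0.31845623 -4.06957037] [ 0.01395683 -0.06427472  0.26719576 -0.05159422  0.10131762  0.08188035]
standtop 8247 [0.53532008 0.07800724 0.04775889] ((0.5347936749458313, 0.0872499942779541), 0.05528666079044342)
[[[0.0054,0.0005,-0,0.0001,-0.0007,-0.0032],[0,0,0.0616,0,0,0],[0,0,0.0615,0,0,0]]]
```

View pics/w7.png

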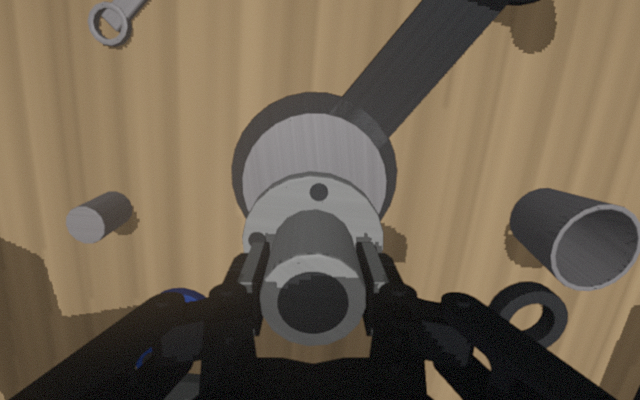

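The wrist view shows the casting held upright at (313,280) over the stand top at (315,165). The measured stand centre is (0.535, 0.087), which agrees with the earlier fit. I'll lower it.

Emit:
step_arm(
  rows=[
    [[0.0065,0,0,0,0,0],[0,0,0.03,0,0,0],[0,0,0.04,0,0,0],[0,0,0.035,0,0,0],[0,0,0.017,0,0,0]],
  ],
)

```text
time: 21.15
ee_pos: [0.5332, 0.0876, 0.097]
eef_rot: [[-0.083, 0.997, -0.003], [0.997, 0.083, 0.001], [0.001, -0.002, -1.0]]
ft_force: [-0.6, -0.1, -4.5]
width: 0.453
gripper_force: 61.1
```

Emit:
step_arm(
  rows=[
    [[0,0,0,0,0,0],[0,0,0,0,0,0],[0,0,0,0,0,0]],
  ],
)

```text
time: 21.45
ee_pos: [0.5357, 0.0882, 0.1002]
eef_rot: [[-0.084, 0.996, 0.003], [0.996, 0.084, 0.002], [0.002, 0.003, -1.0]]
ft_force: [-0.2, -0.3, -4.0]
width: 0.454
gripper_force: 61.1
```

Emit:
step_arm(
  rows=[
    [[0,0,0.003,0,0,0],[0,0,0.003,0,0,0],[0,0,0,0,0,0],[0,0,0,0,0,0]],
  ],
)

```text
time: 21.85
ee_pos: [0.5345, 0.0881, 0.0952]
eef_rot: [[-0.084, 0.996, 0.001], [0.996, 0.084, 0.001], [0.001, 0.001, -1.0]]
ft_force: [0.3, 0.8, -4.5]
width: 0.451
gripper_force: 61.1
```

Emit:
step_arm(
  rows=[
    [[0,0,0.003,0,0,0],[0,0,0.003,0,0,0],[0,0,0,0,0,0],[0,0,0,0,0,0]],
  ],
)

```text
time: 22.25
ee_pos: [0.5345, 0.0881, 0.0914]
eef_rot: [[-0.084, 0.996, 0.0], [0.996, 0.084, 0.001], [0.001, 0.0, -1.0]]
ft_force: [0.1, -0.2, -3.4]
width: 0.453
gripper_force: 61.1
```

Emit:
step_arm(
  rows=[
    [[0,0,0.002,0,0,0],[0,0,0,0,0,0],[0,0,0,0,0,0]],
  ],
)

```text
time: 22.55
ee_pos: [0.5346, 0.0881, 0.0904]
eef_rot: [[-0.084, 0.996, 0.001], [0.996, 0.084, 0.001], [0.001, 0.001, -1.0]]
ft_force: [0.2, 0.4, -3.6]
width: 0.455
gripper_force: 61.2
```

Emit:
step_arm(
  rows=[
    [[0,0,0.002,0,0,0],[0,0,0,0,0,0],[0,0,0,0,0,0]],
  ],
)

```text
time: 22.85
ee_pos: [0.5346, 0.0881, 0.0902]
eef_rot: [[-0.084, 0.996, 0.001], [0.996, 0.084, 0.002], [0.001, 0.001, -1.0]]
ft_force: [-2.7, 0.1, 6.5]
width: 0.45
gripper_force: 61.8
```

Emit:
step_arm(
  rows=[
    [[0,0,0,0,0,0],[0,0,0,0,0,0],[0,0,0,0,0,0],[0,0,0,0,0,0],[0,0,0,0,0,0]],
  ],
  grip=1,
)

```text
time: 23.35
ee_pos: [0.5347, 0.0881, 0.0891]
eef_rot: [[-0.084, 0.996, 0.001], [0.996, 0.084, 0.001], [0.001, 0.001, -1.0]]
ft_force: [0.1, 0.1, -0.3]
width: 1.002
gripper_force: 0.0
```

Emit:
step_arm(
  rows=[
    [[0,0,-0.02,0,0,0],[0,0,-0.05,0,0,0],[0,0,-0.07,0,0,0],[0,0,-0.075,0,0,0],[0,0,-0.075,0,0,0]],
  ],
)

```text
time: 23.85
ee_pos: [0.5341, 0.0878, 0.2658]
eef_rot: [[-0.084, 0.996, 0.001], [0.996, 0.084, 0.002], [0.001, 0.001, -1.0]]
ft_force: [1.2, 0.1, 0.1]
width: 1.0
gripper_force: 0.0
```

Emit:
step_arm(
  rows=[
    [[0,0,-0.075,0,0,0],[0,0,-0.06,0,0,0],[0,0,-0.02,0,0,0],[0,0,0,0,0,0],[0,0,0,0,0,0]],
  ],
)

```text
time: 24.35
ee_pos: [0.5342, 0.0877, 0.3561]
eef_rot: [[-0.084, 0.996, 0.001], [0.996, 0.084, 0.001], [0.001, 0.001, -1.0]]
ft_force: [-0.7, 0.1, 0.2]
width: 0.996
gripper_force: 0.0
```

```bash
python3 - <<'E'
from h import *
a=snap('scene','s8');b=snap('side','d8');w=snap('wrist','w8')
s=state();p=s['ee_pos'];print(s['time'],p,s['width'])
Q=[cloud(c) for c in(a,b)];A=np.vstack([q.reshape(-1,3) for q in Q])
print('boss',circ(sel(A,.535,.087,.03,.06,.095),.02)); P=sel(cloud(w),.535,.087,.03,.095,.11); print('bosstop wrist',len(P),circ(P),P[:,2].mean())
for q in Q: 
    t=sel(q,.44,.342,.03,.278,.295);print('pin',len(t),circ(t),t.mean(0))
plan([(*p[:2],.355,5,1),(.4398,.3426,.355,-14)])
E
```

```text
24.5 [0.53372149 0.08757824 0.35458398] 1.0034067026372209
boss [0.53479049 0.08741365]
bosstop wrist 1012 [0.53447431 0.08816503 0.01386239] 0.10212297501170273
pin 73 [0.44117173 0.34250778 0.00767439] [0.44149468 0.34270455 0.2827091 ]
pin 32 [0.43943202 0.33905369 0.00785559] [0.4383385  0.33860119 0.28328622]
[[[0,0,-0.0007,-0.0016,-0.0007,-0.0021],[0.0624,-0.017,0,0,0,0.0302],[0.0616,-0.0199,0,0,0,0.0301],[0.0605,-0.0228,0,0,0,0.0302],[0.0594,-0.0257,0,0,0,0.0301]]]
[[[0.0582,-0.0284,0,0,0,0.0302],[0.0567,-0.0312,0,0,0,0.0301],[0.0551,-0.0338,0,0,0,0.0302]]]
```

Casting is on the stand, and the boss top reads 0.102 m as expected. Now to the lamp pin.

Emit:
step_arm(
  rows=[
    [[0.042,-0.0115,0,0,0,0.02],[0.062,-0.019,0,0,0,0.03],[0.061,-0.022,0,0,0,0.03],[0.06,-0.0245,0,0,0,0.03],[0.059,-0.0275,0,0,0,0.03]],
  ],
)

```text
time: 25.0
ee_pos: [0.4711, 0.2596, 0.355]
eef_rot: [[0.138, 0.99, -0.002], [0.99, -0.138, 0.0], [-0.0, -0.002, -1.0]]
ft_force: [0.5, -1.1, -0.2]
width: 1.001
gripper_force: 0.0
```

Emit:
step_arm(
  rows=[
    [[0.057,-0.03,0,0,0,0.03],[0.055,-0.032,0,0,0,0.03],[0.0185,-0.0115,0,0,0,0.01],[0,0,0,0,0,0],[0,0,0,0,0,0]],
  ],
)

```text
time: 25.5
ee_pos: [0.4417, 0.3429, 0.3555]
eef_rot: [[0.243, 0.97, -0.001], [0.97, -0.243, -0.0], [-0.001, -0.001, -1.0]]
ft_force: [0.2, 0.6, -0.6]
width: 1.0
gripper_force: 0.0
```

```bash
python3 - <<'E'
from h import *
w=snap('wrist','w9');s=state();p=s['ee_pos'];print(s['time'],p,s['joint_pos'])
t=sel(cloud(w),.44,.342,.03,.275,.295);print('pin',len(t),circ(t),t.mean(0))
plan([(.4398,.3420,p[2],-14,2),(.4398,.3420,.2655,-14)])
E
```

```text
25.55 [0.44205337 0.34240772 0.35578417] [3.77513364e+01 2.00747266e+01 2.39823018e+01 9.39244760e+01
 1.88191019e-02 1.41856474e+02]
pin 1058 [0.43951014 0.3423061  0.0077016 ] [0.43957086 0.34248984 0.28336404]
[[[-0.0008,-0.0017,-0,-0.0003,0,-0.0006],[-0.0008,-0.0018,-0,0,0,-0.0006],[0,0,0.0502,0,0,0],[0,0,0.0501,0,0,0],[0,0,0.0502,0,0,0]]]
```

Emit:
step_arm(
  rows=[
    [[0,-0.0035,0.03,0,0,0],[0,0,0.04,0,0,0],[0,0,0.04,0,0,0],[0,0,0.03,0,0,0],[0,0,0.01,0,0,0]],
  ],
)

```text
time: 26.05
ee_pos: [0.4397, 0.3417, 0.2642]
eef_rot: [[0.246, 0.969, -0.003], [0.969, -0.246, -0.001], [-0.002, -0.002, -1.0]]
ft_force: [0.1, -0.1, -0.4]
width: 1.005
gripper_force: 0.0
```

Emit:
step_arm(
  rows=[
    [[0,0,0,0,0,0],[0,0,0,0,0,0],[0,0,0,0,0,0]],
  ],
)

```text
time: 26.35
ee_pos: [0.4407, 0.3441, 0.2679]
eef_rot: [[0.244, 0.97, 0.003], [0.97, -0.244, 0.003], [0.004, 0.002, -1.0]]
ft_force: [0.7, 1.0, -0.4]
width: 0.999
gripper_force: 0.0
```

Emit:
step_arm(
  rows=[
    [[0,0,0,0,0,0],[0,0,0,0,0,0],[0,0,0,0,0,0],[0,0,0,0,0,0],[0,0,0,0,0,0]],
  ],
  grip=-1,
  newtons=60,
)

```text
time: 26.85
ee_pos: [0.4402, 0.344, 0.2667]
eef_rot: [[0.243, 0.97, 0.001], [0.97, -0.243, 0.002], [0.002, 0.001, -1.0]]
ft_force: [-0.0, 0.1, 1.5]
width: 0.241
gripper_force: 58.5
```

```bash
python3 - <<'E'
from h import *
s=state();print(s['time'],s['ee_pos'],s['width'],s['gripper_force'],s['ft_force'])
p=s['ee_pos'];a=np.degrees(np.arctan2(p[1]-.283,p[0]-.673))-360;r=np.hypot(p[1]-.283,p[0]-.673);print(a,r)
plan(arc(a,-125.3,p[2],17,r=r))
E
```

```text
26.85 [0.44016253 0.34399253 0.26674435] 0.24111691261335394 58.53548526763916 [-0.00312292  0.12696421  1.46146813]
-194.67899143232654 0.2406935324643356
[[[-0.0286,0.0007,-0,0.0006,-0.0012,-0.0387],[-0.0285,0.001,-0,0,0,-0.0454],[-0.0286,0.0011,-0,0,0,-0.0453],[-0.0285,0.001,-0,0,0,-0.0454],[-0.0286,0.001,-0,0,0,-0.0453]]]
[[[-0.0285,0.001,-0,0,0,-0.0454],[-0.0286,0.001,-0,0,0,-0.0453],[-0.0285,0.001,-0,0,0,-0.0453],[-0.0286,0.0011,-0,0,0,-0.0454],[-0.0285,0.001,-0,0,0,-0.0453]]]
[[[-0.0286,0.001,-0,0,0,-0.0454],[-0.0285,0.001,-0,0,0,-0.0453],[-0.0286,0.001,-0,0,0,-0.0454],[-0.0285,0.0011,-0,0,0,-0.0453],[-0.0286,0.001,-0,0,0,-0.0454]]]
[[[-0.0285,0.001,-0,0,0,-0.0453],[-0.0286,0.001,-0,0,0,-0.0454]]]
```

Emit:
step_arm(
  rows=[
    [[-0.014,0.0003,0,0,0,-0.02],[-0.0285,0.001,0,0,0,-0.045],[-0.0285,0.001,0,0,0,-0.045],[-0.0285,0.001,0,0,0,-0.045],[-0.0285,0.001,0,0,0,-0.045]],
  ],
)

```text
time: 27.35
ee_pos: [0.4332, 0.2681, 0.2667]
eef_rot: [[-0.072, 0.997, 0.001], [0.997, 0.072, 0.004], [0.004, 0.002, -1.0]]
ft_force: [2.0, 2.3, 0.5]
width: 0.243
gripper_force: 59.0
```

Emit:
step_arm(
  rows=[
    [[-0.0285,0.001,0,0,0,-0.045],[-0.0285,0.001,0,0,0,-0.045],[-0.0285,0.001,0,0,0,-0.045],[-0.0285,0.001,0,0,0,-0.045],[-0.0285,0.001,0,0,0,-0.045]],
  ],
)

```text
time: 27.85
ee_pos: [0.4538, 0.1855, 0.2667]
eef_rot: [[-0.413, 0.911, 0.001], [0.911, 0.413, 0.004], [0.003, 0.003, -1.0]]
ft_force: [1.6, 4.5, 0.0]
width: 0.241
gripper_force: 59.2
```

Emit:
step_arm(
  rows=[
    [[-0.0285,0.001,0,0,0,-0.045],[-0.0285,0.001,0,0,0,-0.045],[-0.0285,0.001,0,0,0,-0.045],[-0.0285,0.001,0,0,0,-0.045],[0,0,0,0,0,0]],
  ],
)

```text
time: 28.35
ee_pos: [0.4914, 0.1268, 0.2667]
eef_rot: [[-0.647, 0.763, 0.002], [0.763, 0.647, 0.002], [-0.0, 0.003, -1.0]]
ft_force: [1.3, 1.5, 2.8]
width: 0.245
gripper_force: 59.5
```

```bash
python3 - <<'E'
from h import *
s=state();print(s['time'],s['ee_pos'],s['width'],s['gripper_force'],s['ft_force'])
p=s['ee_pos'];a=np.degrees(np.arctan2(p[1]-.283,p[0]-.673));r=np.hypot(p[1]-.283,p[0]-.673);print(a,r)
plan(arc(a,-125.3,p[2],4,r=r))
E
```

```text
28.35 [0.49138891 0.12677629 0.2667018 ] 0.24534666553941237 59.49079155921936 [1.28961033 1.48620223 2.84446455]
-139.29754749046657 0.23955883606389008
[[[-0.0244,0.0009,-0,0.002,0,-0.0432],[-0.0243,0.0008,-0,0,0,-0.0389],[-0.0244,0.0007,-0,0,0,-0.0389],[-0.0244,0.0007,-0,0,0,-0.0389]]]
```

Emit:
step_arm(
  rows=[
    [[-0.024,0.001,0,0,0,-0.04],[-0.024,0.001,0,0,0,-0.04],[-0.024,0.0005,0,0,0,-0.04],[-0.015,0.0005,0,0,0,-0.025],[-0.01,0.0003,0,0,0,-0.014]],
  ],
)

```text
time: 28.85
ee_pos: [0.5331, 0.0888, 0.2667]
eef_rot: [[-0.816, 0.578, 0.0], [0.578, 0.816, 0.002], [0.001, 0.002, -1.0]]
ft_force: [-2.0, 0.5, 4.4]
width: 0.243
gripper_force: 59.7
```

Emit:
step_arm(
  rows=[
    [[0,0,0,0,0,0],[0,0,0,0,0,0],[0,0,0,0,0,0]],
  ],
)

```text
time: 29.15
ee_pos: [0.5335, 0.0885, 0.2667]
eef_rot: [[-0.816, 0.579, 0.002], [0.579, 0.816, 0.001], [-0.001, 0.002, -1.0]]
ft_force: [0.7, -1.1, 5.4]
width: 0.241
gripper_force: 59.7
```

The lamp is within 2 mm of the target. I'll release, rise and back off.

Emit:
step_arm(
  rows=[
    [[0,0,0,0,0,0],[0,0,0,0,0,0],[0,0,0,0,0,0],[0,0,0,0,0,0],[0,0,0,0,0,0]],
  ],
  grip=1,
)

```text
time: 29.65
ee_pos: [0.5331, 0.0886, 0.2659]
eef_rot: [[-0.816, 0.578, 0.0], [0.578, 0.816, 0.001], [0.001, 0.001, -1.0]]
ft_force: [0.6, 0.0, 0.7]
width: 0.999
gripper_force: 0.0
```

Emit:
step_arm(
  rows=[
    [[0,0,-0.02,0,0,0],[0,0,-0.05,0,0,0],[0,0,-0.06,0,0,0],[0,0,-0.06,0,0,0],[0,0,-0.02,0,0,0]],
  ],
)

```text
time: 30.15
ee_pos: [0.534, 0.0884, 0.3976]
eef_rot: [[-0.816, 0.578, 0.008], [0.578, 0.816, 0.003], [-0.005, 0.007, -1.0]]
ft_force: [0.4, -0.3, 0.5]
width: 0.999
gripper_force: 0.0
```

Emit:
step_arm(
  rows=[
    [[0.03,-0.04,0,0,0,0],[0.03,-0.05,0,0,0,0],[0.03,-0.05,0,0,0,0],[0.02,-0.03,0,0,0,0],[0,0,0,0,0,0]],
  ],
)

```text
time: 30.65
ee_pos: [0.4183, 0.0425, 0.3942]
eef_rot: [[-0.815, 0.579, 0.003], [0.579, 0.815, 0.002], [-0.002, 0.003, -1.0]]
ft_force: [1.3, -0.7, -0.2]
width: 0.999
gripper_force: 0.0
```

Emit:
step_arm(
  rows=[
    [[0,0,0,0,0,0],[0,0,0,0,0,0],[0,0,0,0,0,0],[0,0,0,0,0,0],[0,0,0,0,0,0]],
  ],
)

```text
time: 31.15
ee_pos: [0.4208, 0.0435, 0.3916]
eef_rot: [[-0.816, 0.578, -0.0], [0.578, 0.816, 0.001], [0.001, 0.001, -1.0]]
ft_force: [-0.3, 0.2, 0.5]
width: 0.998
gripper_force: 0.0
```

```bash
python3 - <<'E'
from h import *
a=snap('scene','s10');b=snap('side','d10')
s=state();print(s['time'],s['ee_pos'],s['ft_force'])
Q=[cloud(c) for c in(a,b)];A=np.vstack([q.reshape(-1,3) for q in Q])
print('boss',circ(sel(A,.535,.087,.03,.06,.095),.02),'head',circ(sel(A,.535,.087,.055,.204,.225),.048),'pin',circ(sel(A,.535,.087,.03,.245,.276),.011))
print('can',circ(sel(A,.63,-.243,.06,.02,.065),.038))
E
```

```text
31.25 [0.42061952 0.04339406 0.39177003] [-0.2035377  -0.30107648 -0.51820995]
boss [0.53448158 0.08712217] head [0.53590588 0.086314  ] pin [0.53603068 0.08659152]
can [ 0.62966201 -0.2425368 ]
```

View pics/d10.png

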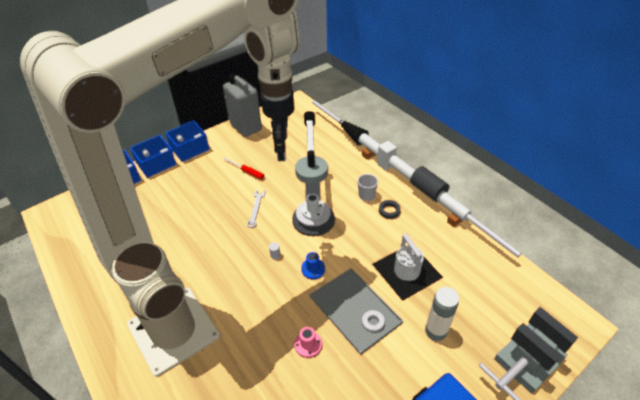

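The final view shows the lamp head at (311,168) over the casting on the stand (313,210), the can upright on the mat at (408,262), and the bystanders in place.

```bash
python3 -c "from bench import *; print(sign_off())"
```

```text
the job is handed in; nothing more can be done
None
```

The job is handed in (no verdict returned): at about 31 s of the 67 s allowed, cameras showed the can upright on the mat within about 1 mm of its middle, the casting on the stand about 1 mm off its middle, the lamp head within about 2 mm of the casting's axis, and no bystander visibly moved.

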